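Close and latch the clamp ring on a boiler outlet

TASK

Swing the open half of the hinged clamp ring round the two flanges on the boiler and press it fully home until it is hard against its stop, then swing the latch lever over so that its hook draws over the pin, as far as it goes, and leave it latched. Press gently: do not strain the stop screw once the ring is on it or force the hook against the pin, and do not disturb the other things on the bench.

Things in the scene. Friction and masses are not known exactly. Their poses are not given: they have to be found in the camera images.
- boiler: Squat round steel boiler, 172 mm across, 98 mm high, fixed to the bench; origin at the centre of its underside, z up. On its axis, at height 130 mm (the seam), two flanges 70 mm across meet inside an aluminium clamp ring 96 mm across, 22 mm high. The ring half on the -y side is fixed, the one on the +y side swings level. Hinge at the -x side, mouth with lugs (79 mm from the axis) at +x.
- outlet_flange (a point): Top centre of the upper flange, on a 24 mm outlet pipe that tops out 83 mm above the seam and bends to the boiler's -x side through a fixed bracket. The flange is sprung up 3.5 mm; the ring's bevel draws it down as it closes.
- ring_hinge (a point): Point on the vertical hinge axis of the swinging half ring, 49 mm to the -x side of the boiler's axis, at seam height (130 mm).
- jaw (a joint): Angle of the swinging half ring, rad: about 0 shut, positive open (counterclockwise from above). Below about 0.18 the bevel works against the sprung flange and the push at the post rises from 4 to 10-20 N. It stays where left. It ends on a hard stop screw, set differently each time: met anywhere from -0.09 to +0.07, so feel for it. Left over 0.03 rad short of it, the hook misses the pin.
- jaw_post (a point): Top centre of the upright steel post by which the half ring is pushed: 14 mm thick, 38 mm free height, top 44 mm above the seam, 79 mm from the hinge axis. At jaw = 0 it lies 5 mm to -x and 66 mm to +y of the boiler's axis (boiler frame).
- lever (a joint): Angle of the latch lever about its vertical pivot, rad: 0 pointing along the boiler's +x, growing counterclockwise from above; starts at -0.8 to -0.3, hard stop at 1.83 (latched, over the ring). From about 0 to 1.5 its hook passes round the pin on the swinging half and draws it in; this takes about 2 to 6 N at the knob. It stays where left.
- lever_knob (a point): Top centre of the lever's black upright knob: 16 mm thick, 40 mm high, top 68 mm above the seam, 62 mm from the lever's pivot. It can be pushed from the side.
- stop_screw: Brass stop screw in the latch block, 8 mm thick; origin at its tip, on which the swinging half's lug ends, level with the seam and 20 mm to the +y side of the lever pivot. It must not be loaded with over 15 N: that is about 20 N at the post beyond what the bevel takes. Hook on pin: at most 35 N (about 16 N at the knob if it jams).
- latch_pin (a point): Tip of the upright 8 mm pin on the lug of the swinging half, 23 mm above the seam, 112 mm from the hinge axis; at jaw = 0 at x = 62, y = 14 mm in the boiler's frame.
- lever_pivot (a point): Point on the lever's vertical pivot axis, 23 mm above the seam, near x = 62, y = -14 mm in the boiler's frame. The latch block that carries pivot and stop screw is set up to 7 mm either way along y. Against the stop the pin is about 27 mm from this point; latched, about 27 to 28 mm; the hook only catches the pin within about 31 mm.
- screwdriver: Loose screwdriver lying near the boiler, to be left alone.
- wrench: Loose wrench lying near the boiler, to be left alone.
- gasket: Spare black rubber gasket, 66 mm ring, 6 mm thick, flat on the bench, to be left alone.
- fitting: Spare brass flanged fitting, 40 mm across, 34 mm high, standing on the bench, to be left alone.
- mug: Glass mug, 76 mm wide, 85 mm high, to be left alone.
- oil: Yellow oil bottle, 54 mm wide, 140 mm high, to be left alone.
- jar: Amber jar, 60 mm wide, 70 mm high, to be left alone.

How it is judged:
By the outcome, as a careful person would: the job done as asked, in the order asked, and still so for the second after the job is handed in, with the robot touching nothing.
It also fails if it takes over 72 s, if anything falls off the work surface, if the arm or the gripper's body presses on something with over 40 N, if the wrist force passes 120 N, or if a joint passes its speed limit or range.

ROBOT

A 6-joint arm with a two-finger parallel gripper is mounted at the origin on the work surface. World frame = base frame: x ahead of the robot, y to its left, z up, the work surface at z = 0. Lengths are in m, angles in rad, forces in N, time in s.
With the tool pointing down it reaches from about 0.35 to 0.8 m from the base axis. Payload 7.3 kg.
Tool frame: the origin (TCP) lies on the centre line of the jaws, within the pads' length; the fingertips stand 11 mm ahead of it and the grasp point (between the pads) lies 8 mm behind it (arm.nose_length is the z of the fingertips in the tool frame, in m); z points along the fingers, y is the line along which they close (so a half turn about z gives the same grasp; the last joint's range is limited). The gripper opens to 85 mm and grips with 20 to 120 N. Pads are 22 mm wide; open, the fingers measure 114 mm over their backs; the gripper's body (76 mm by 85 mm) begins 54 mm behind the grasp point. The pads swing forward as they close: fully open they stand 13 mm farther back than shut.
Start: joints at [1.113, 0.342, 1.524, -0, 1.275, -0.146], TCP at [0.161, 0.5, 0.242] pointing down, gripper open.
Joint ranges: [-2.53, 2.53], [-0.77, 2.02], [0.04, 2.7], [-1, 4.14], [0.28, 2.66], [-3.11, 3.11]. Speed limits (rad/s): [2.57, 2.57, 3.14, 3.14, 3.14, 3.14].

INTERFACE

Orientations are given as a 3x3 rotation matrix whose columns are the frame's x, y, z axes.
In Python, from cell import sense, get_image, workorder, arm gives the robot as it stands.
- The arm moves only by the tool send_rows, never from a script. Its argument "deltas" is one flat list of numbers, 7 for each row, row after row: the shift along the tool's x, y, z in units of 0.04 m (1.0 is 0.04 m), then the turn, a rotation vector about the tool's x, y, z in units of 180 degrees (1.0 is 180 degrees), then the opening, from 0 (shut) to 1 (fully open). A call has 1 to 20 rows; each row shifts and turns the commanded pose from where the row before left it, along the tool's axes as they then stand; what a row does not reach is not made up. A row lasts 1/10 s, in which the tool goes at most 50 mm and 8.59 degrees, less where a joint would pass 70% of its speed; a pose out of reach is approached as far as the arm can. A call with a number of a shift or a turn outside -1 to 1 is refused whole. A call with a gripper value outside its range is refused whole. The fingers move at their own pace and stop on an object; the grip force is fixed at half the most. Time passes only in rows, so rows that do not move let the fingers close. It gives the time, the measured TCP pose, the force, the opening and the grip force at its end, in the units of the state.
- sense(): the state, without advancing time (a new reading comes with each control period).
- get_image(name): name is "side" or "top"; returns a dict with "color" (400x640x3 uint8, red, green, blue), "vertical_fov" (degrees; the focal length in pixels is half the picture's height over the tangent of half this angle, whatever the lens; pixels are square), "cx", "cy" (the principal point, pixels), "world_to_cam" (4x4, takes a point from world to camera coordinates). Camera axes: x right, y up, looking along -z (the intrinsics and any distortion apply to the point x, -y, -z); pixel columns grow to the right and rows downward; lengths in m; the calibration is good to about 2 mm. A picture is of the moment at which its call begins. There is no depth.
- workorder.close_job(): hands the job in; it is judged then, once.
The state is a dict: "time_s": time; "joints": joint angles; "qd": joint speeds; "effort": joint torques, N m; "tcp_pos": TCP position; "tcp_rot": TCP orientation; "wrist_force": force on the tool from outside, world axes, zero at the start; "wrist_torque": the same for the moment, N m; "gripper_width": finger opening in m; "grip_force": force on a finger pad.
Only numpy, scipy, OpenCV 4.12 (cv2) and the standard library are available. Lean on these libraries where they do the work, as an engineer would, in place of code of your own. Each camera call takes 0.05 s, during which the arm holds its last target. There are 200 camera calls.

## Working session

There is one attempt and no reset: what is moved stays moved. The work goes in short steps, Python scripts to look and compute and a tool call to move; the robot and the scene stay as the last step left them, time stands still between calls to the robot, and variables do not carry over. Pictures are saved under pics/ and viewed, at most 10 in all, crops included, and the job is handed in when it is done.

Besides the shell and the picture viewer there is one more tool, called after ">>>" as name(argument=value, ...) on one line, values as JSON. send_rows: Moves the arm, as the interface text tells. Its arguments: {"type":"object","properties":{"deltas":{"type":"array","items":{"type":"number"}}},"required":["deltas"]}

```bash
ls; mkdir -p pics; python3 - <<'E'
from cell import sense,get_image,arm
import cv2,numpy as np
s=sense()
for k in s: print(k,np.round(s[k],3).tolist())
for n in("side","top"):
    d=get_image(n); cv2.imwrite(f"pics/{n}0.png",d["color"][:,:,::-1])
    print(n,d["vertical_fov"],d["cx"],d["cy"],[k for k in d]); print(np.round(d["world_to_cam"],4).tolist())
E
```

```text
pics
time_s 0.0
joints [1.113, 0.343, 1.525, 0.0, 1.275, -0.146]
qd [-0.002, -0.0, 0.0, 0.001, -0.001, -0.0]
effort [0.002, -43.37, -24.601, -0.0, 0.008, 0.0]
tcp_pos [0.161, 0.499, 0.242]
tcp_rot [[-0.952, 0.307, -0.001], [0.307, 0.952, -0.001], [0.0, -0.002, -1.0]]
wrist_force [0.187, 0.839, 0.195]
wrist_torque [-0.023, -0.057, 0.023]
grip_force 0.0
gripper_width 0.086
side 54.798390874640354 315.3568576996116 201.0945934331223 ['color', 'vertical_fov', 'cx', 'cy', 'world_to_cam']
[[-0.997, -0.0774, 0.0059, 0.5912], [0.0579, -0.6903, 0.7212, -0.1384], [-0.0518, 0.7193, 0.6927, -1.0873], [0.0, 0.0, 0.0, 1.0]]
top 52.258405823300365 320.2025198511149 208.07965731706426 ['color', 'vertical_fov', 'cx', 'cy', 'world_to_cam']
[[0.0224, -0.9997, 0.0003, 0.0049], [0.9823, 0.0221, 0.1859, -0.5795], [-0.1859, -0.0039, 0.9826, -1.1685], [0.0, 0.0, 0.0, 1.0]]
```

View pics/side0.png

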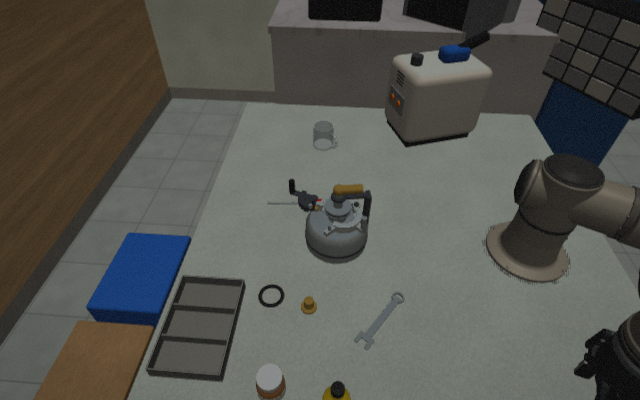

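View pics/top0.png

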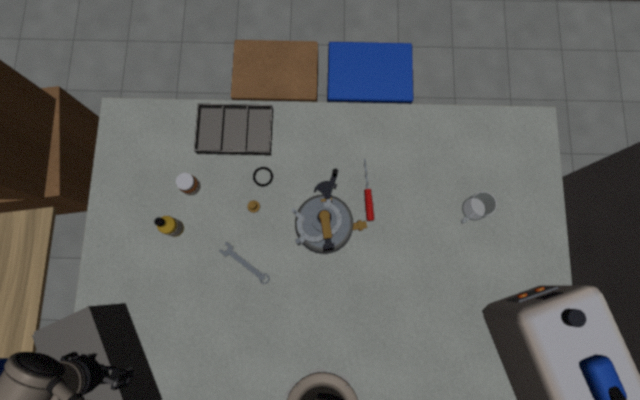

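The side view shows the boiler at about (337,230) with the black lever knob at (292,187). In the top view the boiler is near (324,222) with the lever toward (335,172), away from the robot. I'll zoom in.

```bash
python3 - <<'E'
import cv2,numpy as np
a=cv2.imread("pics/top0.png")[150:260,280:390];b=cv2.imread("pics/side0.png")[170:265,262:382]
a=cv2.resize(a,None,fx=5,fy=5,interpolation=cv2.INTER_CUBIC);b=cv2.resize(b,None,fx=6,fy=6,interpolation=cv2.INTER_CUBIC)
g=lambda i:np.clip(i*1.6,0,255).astype('uint8')
cv2.imwrite("pics/topz.png",g(a));cv2.imwrite("pics/sidez.png",g(b))
E
```

```text
(no output)
```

View pics/topz.png

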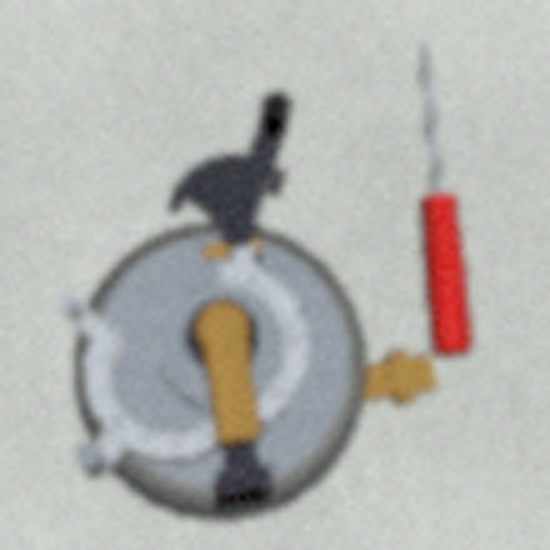

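View pics/sidez.png

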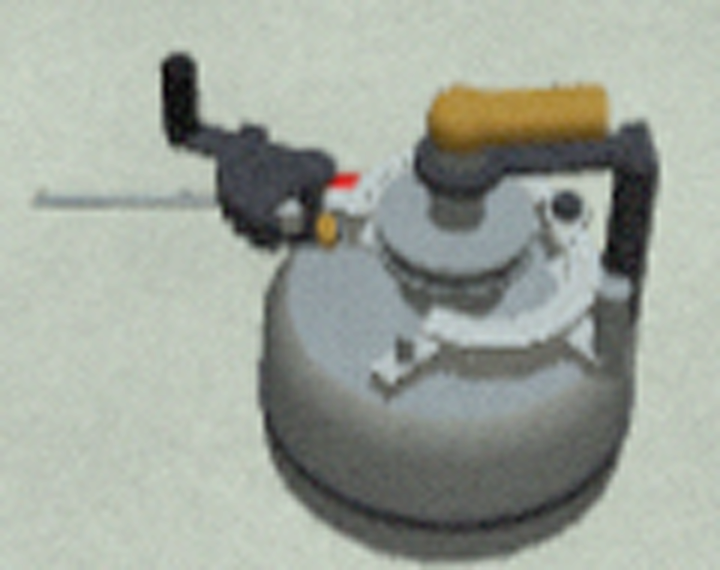

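The crops show (crop pixels):

| Feature | Top crop | Side crop |
|---|---|---|
| Knob top | (275,103) | (178,62) |
| Post top | (93,457) | (612,283) |
| Pin tip | not clear | (405,345) |

In the top crop the boiler outline is centred near (220,370). The pipe bends downward in the image, which is boiler -x, toward the robot.

```bash
cat > h.py <<'E'
import numpy as np
from scipy.optimize import least_squares
C={'side':(54.798390874640354,315.3568576996116,201.0945934331223),'top':(52.258405823300365,320.2025198511149,208.07965731706426)}
from cell import get_image
W={}
def cam(n):
    if n not in W: W[n]=np.array(get_image(n)["world_to_cam"])
    return W[n]
def proj(n,P):
    f=200/np.tan(np.radians(C[n][0]/2)); p=cam(n)@np.r_[P,1]
    return np.array([C[n][1]+f*p[0]/-p[2],C[n][2]-f*p[1]/-p[2]])
def tri(obs,z=None):
    r=least_squares(lambda P:np.r_[np.concatenate([proj(n,P)-q for n,q in obs]),([] if z is None else [(P[2]-z)*1e4])],[.45,0,.15])
    return r.x,np.abs(r.fun).max()
T=lambda u,v:('top',np.array([280+(u+.5)/5-.5,150+(v+.5)/5-.5]))
S=lambda u,v:('side',np.array([262+(u+.5)/6-.5,170+(v+.5)/6-.5]))
E
python3 - <<'E'
from h import *
np.set_printoptions(precision=4,suppress=True)
def p(n,*a): print(n,*tri(*a))
p('knob',[T(275,103),S(178,62)]); p('knobT',[T(275,103)],.198); p('knobS',[S(178,62)],.198)
p('post',[T(93,457),S(612,283)]); p('postT',[T(93,457)],.174); p('postS',[S(612,283)],.174)
p('pinS',[S(405,343)],.153); p('boilT',[T(220,370)],.035); p('hingeS',[S(565,205)],.15)
p('flangeS',[S(460,215)],.141);p('pipeT',[T(222,328)],.225);p('bracketT',[T(243,490)],.19)
p('pivotS',[S(252,133)],.16);p('pivT',[T(235,190)],.16)
p('screwS',[S(327,228)],.13);p('screwT',[T(215,252)],.13);p('driver handle',[T(448,270)],.015);p('spout',[T(430,375)],.05)
E
```

```text
knob [ 0.6577 -0.0191  0.1966] 0.2539115062354256
knobT [ 0.6566 -0.019   0.198 ] 1.4495071809506044e-11
knobS [ 0.658  -0.0178  0.198 ] 5.684341886080802e-14
post [0.4687 0.0737 0.1713] 0.8166915611452623
postT [0.4662 0.074  0.174 ] 1.7053025658242404e-13
postS [0.4707 0.0758 0.174 ] 2.842170943040401e-14
pinS [0.5529 0.0963 0.153 ] 5.684341886080802e-14
boilT [0.5354 0.0067 0.035 ] 0.0
hingeS [0.488  0.0071 0.15  ] 2.842170943040401e-14
flangeS [0.533  0.0079 0.141 ] 0.0
pipeT [0.5286 0.0071 0.225 ] 2.842170943040401e-14
bracketT [ 0.449  -0.0058  0.19  ] 2.842170943040401e-14
pivotS [ 0.6265 -0.0167  0.16  ] 0.0
pivT [0.6172 0.0012 0.16  ] 0.0
screwS [0.5911 0.0097 0.13  ] 4.661160346586257e-12
screwT [0.5883 0.0114 0.13  ] 0.0
driver handle [ 0.6043 -0.1336  0.015 ] 5.684341886080802e-14
spout [ 0.5329 -0.1187  0.05  ] 0.0
```

```bash
cat > fit.py <<'E'
from h import *
R=lambda a:np.array([[np.cos(a),-np.sin(a)],[np.sin(a),np.cos(a)]])
def model(v):
    bx,by,ps,j,l,dy=v; B=np.array([bx,by]);w=lambda q:B+R(ps)@np.array(q)
    h=w([-.049,0]); post=h+R(ps+j)@[.044,.066]; pin=h+R(ps+j)@[.111,.014]
    piv=w([.062,-.014+dy]); knob=piv+R(ps+l)@[.062,0]; scr=w([.062,.006+dy])
    return dict(h=h,post=post,pin=pin,piv=piv,knob=knob,scr=scr,c=B)
obs=[('post',.174,T(93,457)),('post',.174,S(612,283)),('pin',.153,S(405,343)),('knob',.198,T(275,103)),('knob',.198,S(178,62)),
('c',.035,T(220,370)),('scr',.13,S(327,228)),('scr',.13,T(215,252)),('c',.213,T(222,328))]
def res(v):
    m=model(v); return np.r_[np.concatenate([proj(o[0],np.r_[m[n],z])-o[1] for n,z,o in obs]),v[5]/.005]
r=least_squares(res,[.535,.007,.1,.75,-.5,0])
if __name__=="__main__":
    np.set_printoptions(precision=4,suppress=True)
    print(r.x); print(r.fun.round(1)); m=model(r.x)
    for k in m: print(k,m[k])
    print(np.sqrt(np.diag(np.linalg.inv(r.jac.T@r.jac))))
E
python3 fit.py
```

```text
[ 0.5321  0.0052  0.1016  0.689  -0.2735 -0.0054]
[-1.5 -0.5  1.4  0.7  0.7 -2.2 -0.2 -0.1  0.5 -0.1  0.5  1.1 -1.   0.6
 -0.2 -1.9  0.7 -0.5 -1.1]
h [0.4833 0.0003]
post [0.4673 0.078 ]
pin [0.5514 0.089 ]
piv [ 0.5957 -0.0078]
knob [ 0.6568 -0.0184]
scr [0.5937 0.0121]
c [0.5321 0.0052]
[0.0011 0.0016 0.0397 0.0438 0.0722 0.0035]
```

>>> send_rows(deltas=[-0.608,-0.512,0,0,0,0,0,-0.608,-0.512,0,0,0,0,0,-0.608,-0.512,0,0,0,0,0,-0.608,-0.512,0,0,0,0,0,-0.608,-0.512,0,0,0,0,0,-0.608,-0.512,0,0,0,0,0,-0.608,-0.512,0,0,0,0,0,-0.608,-0.512,0,0,0,0,0,-0.608,-0.512,0,0,0,0,0,-0.608,-0.512,0,0,0,0,0,-0.608,-0.512,0,0,0,0,0,-0.608,-0.512,0,0,0,0,0,-0.608,-0.512,0,0,0,0,0,-0.608,-0.512,0,0,0,0,0,-0.608,-0.512,0,0,0,0,0,-0.608,-0.512,0,0,0,0,0])

```text
time_s: 1.9
tcp_pos: [0.4314, 0.0672, 0.2424]
tcp_rot: [[-0.952, 0.307, 0.0], [0.307, 0.952, 0.0], [-0.0, 0.0, -1.0]]
wrist_force: [0.8, 0.8, -0.2]
gripper_width: -0.0003
grip_force: 0.0
```

>>> send_rows(deltas=[0,0,0,0,0,-0.042,0,0,0,0,0,0,-0.042,0,0,0,0,0,0,-0.042,0,0,0,0,0,0,-0.042,0,0,0,0,0,0,0,0])

```text
time_s: 2.4
tcp_pos: [0.4309, 0.0684, 0.2423]
tcp_rot: [[-0.977, -0.215, 0.0], [-0.215, 0.977, 0.0], [-0.0, 0.0, -1.0]]
wrist_force: [0.0, 0.0, 0.0]
gripper_width: -0.0
grip_force: 0.0
```

```bash
python3 - <<'E'
from cell import sense,get_image,arm
import cv2,numpy as np
s=sense()
for k in ("time_s","joints","tcp_pos","tcp_rot","wrist_force","gripper_width"): print(k,np.round(s[k],4).tolist())
print(arm.nose_length)
b=get_image("side")["color"][130:270,255:415,::-1];a=get_image("top")["color"][150:290,270:390,::-1]
b=np.hstack([cv2.resize(b,None,fx=2.8,fy=2.8,interpolation=3),cv2.resize(a,None,fx=2.8,fy=2.8,interpolation=3)])
cv2.imwrite("pics/s1.png",np.clip(b*1.6,0,255))
E
```

```text
time_s 2.4
joints [-0.0186, 0.1789, 1.7489, 0.0001, 1.2137, -1.8065]
tcp_pos [0.4309, 0.0684, 0.2423]
tcp_rot [[-0.9765, -0.2153, 0.0], [-0.2153, 0.9765, 0.0001], [-0.0, 0.0001, -1.0]]
wrist_force [0.0292, 0.0196, 0.0072]
gripper_width -0.0
0.011[ WARN:0@0.401] global loadsave.cpp:1063 imwrite_ Unsupported depth image for selected encoder is fallbacked to CV_8U.
```

View pics/s1.png

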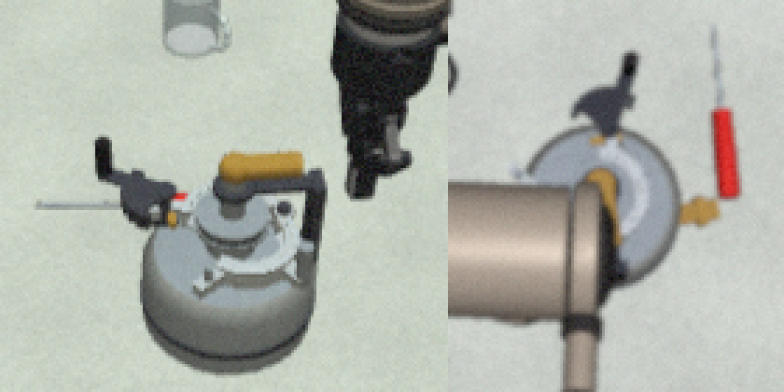

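The fingers (side crop about (360,190)) are shut and behind the post. The pipe and bracket are clear of them. Descending next, then a slow approach.

>>> send_rows(deltas=[0,0,0.4,0,0,0,0,0,0,0.4,0,0,0,0,0,0,0.4,0,0,0,0,0,0,0.4,0,0,0,0,0,0,0.3,0,0,0,0,0,0,0,0,0,0,0])

```text
time_s: 3.1
tcp_pos: [0.4299, 0.0685, 0.165]
tcp_rot: [[-0.977, -0.212, -0.003], [-0.212, 0.977, 0.0], [0.003, 0.001, -1.0]]
wrist_force: [-0.4, 0.2, 1.0]
gripper_width: -0.0002
grip_force: 0.0
```

>>> send_rows(deltas=[-0.1,0,0,0,0,0,0,-0.1,0,0,0,0,0,0,-0.1,0,0,0,0,0,0])

```text
time_s: 3.4
tcp_pos: [0.4435, 0.0711, 0.167]
tcp_rot: [[-0.977, -0.214, 0.002], [-0.214, 0.977, 0.0], [-0.002, -0.0, -1.0]]
wrist_force: [-0.5, -0.4, 0.5]
gripper_width: 0.0001
grip_force: 0.0
```

>>> send_rows(deltas=[-0.05,0,0,0,0,0,0,-0.05,0,0,0,0,0,0])

```text
time_s: 3.6
tcp_pos: [0.4468, 0.072, 0.1665]
tcp_rot: [[-0.977, -0.214, 0.0], [-0.214, 0.977, 0.0], [-0.0, -0.0, -1.0]]
wrist_force: [-1.2, -0.2, 0.9]
gripper_width: -0.0004
grip_force: 0.0
```

>>> send_rows(deltas=[-0.05,0,0,0,0,0,0,-0.05,0,0,0,0,0,0])

```text
time_s: 3.8
tcp_pos: [0.4505, 0.0728, 0.1663]
tcp_rot: [[-0.977, -0.214, 0.0], [-0.214, 0.977, 0.0], [-0.0, 0.0, -1.0]]
wrist_force: [0.6, -0.0, 0.4]
gripper_width: -0.0003
grip_force: 0.0
```

>>> send_rows(deltas=[-0.05,0,0,0,0,0,0,-0.05,0,0,0,0,0,0])

```text
time_s: 4.0
tcp_pos: [0.4537, 0.0736, 0.1662]
tcp_rot: [[-0.977, -0.214, -0.002], [-0.214, 0.977, 0.0], [0.002, 0.0, -1.0]]
wrist_force: [-3.0, 0.8, 3.0]
gripper_width: -0.0002
grip_force: 2.0
```

>>> send_rows(deltas=[-0.05,0,0,0,0,0,0,-0.05,0,0,0,0,0,0])

```text
time_s: 4.2
tcp_pos: [0.4579, 0.0747, 0.1662]
tcp_rot: [[-0.977, -0.214, -0.001], [-0.214, 0.977, 0.0], [0.001, 0.001, -1.0]]
wrist_force: [-3.4, 1.3, 2.2]
gripper_width: 0.0001
grip_force: 2.0
```

>>> send_rows(deltas=[-0.068,0.008,0,0,0,0.0148,0,-0.068,0.009,0,0,0,0.0148,0,-0.068,0.01,0,0,0,0.0148,0,-0.068,0.011,0,0,0,0.0148,0,-0.068,0.012,0,0,0,0.0148,0])

```text
time_s: 4.7
tcp_pos: [0.4712, 0.0787, 0.1661]
tcp_rot: [[-1.0, 0.018, -0.001], [0.018, 1.0, 0.001], [0.001, 0.001, -1.0]]
wrist_force: [-4.0, 2.2, 1.4]
gripper_width: 0.0002
grip_force: 2.1
```

>>> send_rows(deltas=[-0.068,0.012,0,0,0,0.0148,0,-0.068,0.013,0,0,0,0.0148,0,-0.068,0.014,0,0,0,0.0148,0,-0.068,0.015,0,0,0,0.0148,0])

```text
time_s: 5.1
tcp_pos: [0.4823, 0.0801, 0.166]
tcp_rot: [[-0.979, 0.203, -0.001], [0.203, 0.979, 0.001], [0.001, 0.001, -1.0]]
wrist_force: [-3.3, 3.6, 0.8]
gripper_width: -0.0001
grip_force: 2.1
```

```bash
cat > st.py <<'E'
from h import *
from cell import sense
H=np.array([.4835,.0005])
def st(n=6):
    s=sense(); p=np.array(s["tcp_pos"]);Rm=np.array(s["tcp_rot"]);F=np.array(s["wrist_force"])
    post=p[:2]-.018*Rm[:2,0]; d=post-H
    print("t",s["time_s"],"tcp",p.round(4),"toolang",np.degrees(np.arctan2(Rm[1,0],Rm[0,0])).round(1),"post",post.round(4),"phi",np.degrees(np.arctan2(d[1],d[0])).round(2),"r",np.hypot(*d).round(4),"Ftool",(Rm.T@F).round(1),"j6",round(s["joints"][5],2))
if __name__=="__main__": st()
E
python3 st.py
```

```text
t 5.1 tcp [0.4823 0.0801 0.166 ] toolang 168.3 post [0.4999 0.0765] phi 77.81 r 0.0777 Ftool [ 4.   2.8 -0.8] j6 -1.36
```

>>> send_rows(deltas=[-0.034,0.008,0,0,0,0.0056,0,-0.034,0.008,0,0,0,0.0056,0,-0.034,0.008,0,0,0,0.0056,0,-0.034,0.008,0,0,0,0.0056,0])

```text
time_s: 5.5
tcp_pos: [0.4879, 0.0802, 0.166]
tcp_rot: [[-0.963, 0.27, -0.001], [0.27, 0.963, 0.002], [0.001, 0.001, -1.0]]
wrist_force: [-2.5, 4.7, 0.7]
gripper_width: 0.0
grip_force: 2.1
```

>>> send_rows(deltas=[-0.034,0.008,0,0,0,0.0056,0,-0.034,0.008,0,0,0,0.0056,0])

```text
time_s: 5.7
tcp_pos: [0.4908, 0.0801, 0.166]
tcp_rot: [[-0.953, 0.304, -0.001], [0.304, 0.953, 0.002], [0.001, 0.001, -1.0]]
wrist_force: [-1.9, 5.0, 0.2]
gripper_width: 0.0002
grip_force: 2.1
```

>>> send_rows(deltas=[-0.034,0.008,0,0,0,0.0056,0,-0.034,0.008,0,0,0,0.0056,0])

```text
time_s: 5.9
tcp_pos: [0.4935, 0.0799, 0.166]
tcp_rot: [[-0.941, 0.337, -0.001], [0.337, 0.941, 0.002], [0.001, 0.001, -1.0]]
wrist_force: [-3.7, 5.9, 1.2]
gripper_width: -0.0002
grip_force: 2.9
```

```bash
python3 st.py
```

```text
t 5.9 tcp [0.4935 0.0799 0.166 ] toolang 160.3 post [0.5104 0.0738] phi 69.83 r 0.0781 Ftool [ 5.5  4.3 -1.2] j6 -1.22
```

>>> send_rows(deltas=[-0.034,0.012,0,0,0,0.0056,0,-0.034,0.012,0,0,0,0.0056,0])

```text
time_s: 6.1
tcp_pos: [0.495, 0.08, 0.1659]
tcp_rot: [[-0.929, 0.37, -0.004], [0.37, 0.929, 0.002], [0.004, 0.0, -1.0]]
wrist_force: [-10.2, 5.1, 5.8]
gripper_width: 0.0002
grip_force: 5.9
```

>>> send_rows(deltas=[-0.034,0.012,0,0,0,0.0056,0])

```text
time_s: 6.2
tcp_pos: [0.4959, 0.08, 0.1659]
tcp_rot: [[-0.922, 0.386, -0.005], [0.386, 0.922, 0.002], [0.006, -0.0, -1.0]]
wrist_force: [-12.7, 5.5, 7.0]
gripper_width: -0.0001
grip_force: 6.6
```

>>> send_rows(deltas=[-0.034,0.012,0,0,0,0.0056,0])

```text
time_s: 6.3
tcp_pos: [0.4969, 0.08, 0.166]
tcp_rot: [[-0.916, 0.402, -0.006], [0.402, 0.916, 0.002], [0.006, -0.001, -1.0]]
wrist_force: [-13.3, 5.1, 9.2]
gripper_width: 0.0
grip_force: 7.0
```

```bash
python3 st.py
```

```text
t 6.3 tcp [0.4969 0.08   0.166 ] toolang 156.3 post [0.5134 0.0728] phi 67.52 r 0.0782 Ftool [14.3 -0.6 -9.1] j6 -1.15
```

>>> send_rows(deltas=[-0.02,0.004,0,0,0,0.001,0])

```text
time_s: 6.4
tcp_pos: [0.4975, 0.0799, 0.1659]
tcp_rot: [[-0.914, 0.405, -0.007], [0.405, 0.914, 0.002], [0.007, -0.001, -1.0]]
wrist_force: [-13.5, 4.8, 8.0]
gripper_width: 0.0003
grip_force: 7.2
```

>>> send_rows(deltas=[-0.02,0.004,0,0,0,0.001,0])

```text
time_s: 6.5
tcp_pos: [0.4981, 0.0797, 0.1659]
tcp_rot: [[-0.913, 0.407, -0.007], [0.407, 0.913, 0.002], [0.007, -0.001, -1.0]]
wrist_force: [-13.6, 5.9, 8.9]
gripper_width: -0.0
grip_force: 7.7
```

>>> send_rows(deltas=[-0.02,0.004,0,0,0,0.002,0])

```text
time_s: 6.6
tcp_pos: [0.4986, 0.0796, 0.1659]
tcp_rot: [[-0.911, 0.413, -0.007], [0.413, 0.911, 0.002], [0.008, -0.001, -1.0]]
wrist_force: [-14.9, 6.3, 9.8]
gripper_width: -0.0003
grip_force: 8.0
```

```bash
python3 st.py
```

```text
t 6.6 tcp [0.4986 0.0796 0.1659] toolang 155.6 post [0.515  0.0722] phi 66.26 r 0.0783 Ftool [16.2 -0.5 -9.7] j6 -1.14
```

>>> send_rows(deltas=[-0.02,0.004,0,0,0,0.002,0])

```text
time_s: 6.7
tcp_pos: [0.4993, 0.0795, 0.1659]
tcp_rot: [[-0.908, 0.419, -0.008], [0.419, 0.908, 0.002], [0.008, -0.001, -1.0]]
wrist_force: [-14.7, 6.8, 9.2]
gripper_width: -0.0
grip_force: 8.3
```

>>> send_rows(deltas=[-0.02,0.004,0,0,0,0.002,0])

```text
time_s: 6.8
tcp_pos: [0.4999, 0.0794, 0.1659]
tcp_rot: [[-0.905, 0.425, -0.008], [0.425, 0.905, 0.002], [0.008, -0.001, -1.0]]
wrist_force: [-16.4, 7.4, 9.6]
gripper_width: -0.0001
grip_force: 8.8
```

>>> send_rows(deltas=[-0.02,0.004,0,0,0,0.002,0])

```text
time_s: 6.9
tcp_pos: [0.5005, 0.0793, 0.1659]
tcp_rot: [[-0.903, 0.43, -0.008], [0.43, 0.903, 0.003], [0.009, -0.001, -1.0]]
wrist_force: [-17.6, 7.2, 10.4]
gripper_width: -0.0005
grip_force: 9.3
```

```bash
python3 st.py
```

```text
t 6.9 tcp [0.5005 0.0793 0.1659] toolang 154.5 post [0.5167 0.0716] phi 64.93 r 0.0784 Ftool [ 19.1  -1.1 -10.2] j6 -1.12
```

>>> send_rows(deltas=[-0.02,0.004,0,0,0,0.002,0])

```text
time_s: 7.0
tcp_pos: [0.5011, 0.0792, 0.1659]
tcp_rot: [[-0.9, 0.436, -0.009], [0.436, 0.9, 0.003], [0.009, -0.001, -1.0]]
wrist_force: [-18.2, 7.3, 11.2]
gripper_width: 0.0002
grip_force: 9.6
```

>>> send_rows(deltas=[-0.02,0.004,0,0,0,0.002,0])

```text
time_s: 7.1
tcp_pos: [0.5017, 0.0791, 0.1659]
tcp_rot: [[-0.897, 0.441, -0.009], [0.441, 0.897, 0.003], [0.01, -0.002, -1.0]]
wrist_force: [-17.7, 8.8, 11.3]
gripper_width: -0.0002
grip_force: 10.0
```

```bash
python3 st.py
```

```text
t 7.1 tcp [0.5017 0.0791 0.1659] toolang 153.8 post [0.5179 0.0711] phi 64.06 r 0.0786 Ftool [ 19.9   0.1 -11.1] j6 -1.11
```

>>> send_rows(deltas=[-0.02,0.004,0,0,0,0.002,0])

```text
time_s: 7.2
tcp_pos: [0.5023, 0.0789, 0.1659]
tcp_rot: [[-0.894, 0.447, -0.01], [0.447, 0.894, 0.003], [0.01, -0.002, -1.0]]
wrist_force: [-19.9, 7.8, 11.7]
gripper_width: 0.0001
grip_force: 10.3
```

>>> send_rows(deltas=[-0.02,0.004,0,0,0,0.002,0])

```text
time_s: 7.3
tcp_pos: [0.5029, 0.0788, 0.1659]
tcp_rot: [[-0.892, 0.453, -0.01], [0.453, 0.892, 0.003], [0.01, -0.002, -1.0]]
wrist_force: [-19.1, 8.2, 13.0]
gripper_width: 0.0002
grip_force: 10.4
```

```bash
python3 st.py
```

```text
t 7.3 tcp [0.5029 0.0788 0.1659] toolang 153.1 post [0.519  0.0707] phi 63.2 r 0.0786 Ftool [ 20.9  -1.4 -12.8] j6 -1.1
```

>>> send_rows(deltas=[-0.02,0.004,0,0,0,0.002,0])

```text
time_s: 7.4
tcp_pos: [0.5035, 0.0787, 0.1659]
tcp_rot: [[-0.889, 0.458, -0.011], [0.458, 0.889, 0.003], [0.011, -0.002, -1.0]]
wrist_force: [-20.1, 8.7, 13.5]
gripper_width: -0.0001
grip_force: 11.0
```

>>> send_rows(deltas=[-0.02,0.004,0,0,0,0.002,0])

```text
time_s: 7.5
tcp_pos: [0.5041, 0.0785, 0.1659]
tcp_rot: [[-0.886, 0.464, -0.011], [0.464, 0.886, 0.003], [0.011, -0.002, -1.0]]
wrist_force: [-21.6, 9.8, 14.6]
gripper_width: -0.0002
grip_force: 11.5
```

```bash
python3 st.py
```

```text
t 7.5 tcp [0.5041 0.0785 0.1659] toolang 152.4 post [0.5201 0.0702] phi 62.31 r 0.0787 Ftool [ 23.9  -1.3 -14.3] j6 -1.09
```

>>> send_rows(deltas=[-0.015,0.003,0,0,0,0.002,0])

```text
time_s: 7.6
tcp_pos: [0.5046, 0.0784, 0.1659]
tcp_rot: [[-0.883, 0.469, -0.011], [0.469, 0.883, 0.003], [0.011, -0.002, -1.0]]
wrist_force: [-20.8, 8.3, 13.1]
gripper_width: -0.0002
grip_force: 11.2
```

>>> send_rows(deltas=[-0.015,0.003,0,0,0,0.002,0])

```text
time_s: 7.7
tcp_pos: [0.5051, 0.0783, 0.1659]
tcp_rot: [[-0.88, 0.475, -0.011], [0.475, 0.88, 0.003], [0.012, -0.002, -1.0]]
wrist_force: [-20.4, 9.3, 14.2]
gripper_width: -0.0005
grip_force: 11.8
```

```bash
python3 st.py
```

```text
t 7.7 tcp [0.5051 0.0783 0.1659] toolang 151.7 post [0.5209 0.0698] phi 61.6 r 0.0787 Ftool [ 22.6  -1.6 -13.9] j6 -1.08
```

>>> send_rows(deltas=[-0.015,0.003,0,0,0,0.002,0])

```text
time_s: 7.8
tcp_pos: [0.5056, 0.0782, 0.1659]
tcp_rot: [[-0.877, 0.48, -0.011], [0.48, 0.877, 0.004], [0.012, -0.002, -1.0]]
wrist_force: [-21.3, 9.0, 14.2]
gripper_width: 0.0001
grip_force: 11.7
```

>>> send_rows(deltas=[-0.015,0.003,0,0,0,0.002,0])

```text
time_s: 7.9
tcp_pos: [0.5061, 0.0781, 0.1659]
tcp_rot: [[-0.874, 0.486, -0.012], [0.486, 0.874, 0.004], [0.012, -0.002, -1.0]]
wrist_force: [-22.4, 10.1, 15.0]
gripper_width: -0.0002
grip_force: 12.3
```

```bash
python3 st.py
```

```text
t 7.9 tcp [0.5061 0.0781 0.1659] toolang 150.9 post [0.5218 0.0693] phi 60.89 r 0.0788 Ftool [ 24.7  -2.1 -14.7] j6 -1.06
```

>>> send_rows(deltas=[-0.015,0.003,0,0,0,0.002,0])

```text
time_s: 8.0
tcp_pos: [0.5065, 0.078, 0.1659]
tcp_rot: [[-0.871, 0.491, -0.012], [0.491, 0.871, 0.004], [0.012, -0.003, -1.0]]
wrist_force: [-21.8, 9.9, 14.0]
gripper_width: -0.0
grip_force: 12.0
```

>>> send_rows(deltas=[-0.015,0.003,0,0,0,0.002,0])

```text
time_s: 8.1
tcp_pos: [0.507, 0.0779, 0.1659]
tcp_rot: [[-0.868, 0.497, -0.012], [0.497, 0.868, 0.004], [0.012, -0.003, -1.0]]
wrist_force: [-23.9, 10.9, 15.4]
gripper_width: -0.0004
grip_force: 12.9
```

```bash
python3 st.py
```

```text
t 8.1 tcp [0.507  0.0779 0.1659] toolang 150.2 post [0.5226 0.0689] phi 60.24 r 0.0788 Ftool [ 26.4  -2.5 -15.1] j6 -1.05
```

>>> send_rows(deltas=[-0.015,0.003,0,0,0,0.002,0])

```text
time_s: 8.2
tcp_pos: [0.5072, 0.0779, 0.1659]
tcp_rot: [[-0.865, 0.502, -0.013], [0.502, 0.865, 0.004], [0.013, -0.003, -1.0]]
wrist_force: [-25.6, 12.0, 16.6]
gripper_width: -0.0002
grip_force: 13.9
```

```bash
python3 st.py
```

```text
t 8.2 tcp [0.5072 0.0779 0.1659] toolang 149.9 post [0.5228 0.0688] phi 60.11 r 0.0788 Ftool [ 28.4  -2.5 -16.2] j6 -1.05
```

>>> send_rows(deltas=[-0.015,0.003,0,0,0,0.002,0])

```text
time_s: 8.3
tcp_pos: [0.5073, 0.0779, 0.1659]
tcp_rot: [[-0.861, 0.508, -0.014], [0.508, 0.862, 0.005], [0.014, -0.003, -1.0]]
wrist_force: [-26.1, 12.5, 18.1]
gripper_width: 0.0003
grip_force: 14.9
```

```bash
python3 st.py
```

```text
t 8.3 tcp [0.5073 0.0779 0.1659] toolang 149.5 post [0.5228 0.0688] phi 60.04 r 0.0788 Ftool [ 29.1  -2.5 -17.6] j6 -1.04
```

>>> send_rows(deltas=[-0.015,0.003,0,0,0,0,0])

```text
time_s: 8.4
tcp_pos: [0.5074, 0.0779, 0.1659]
tcp_rot: [[-0.862, 0.507, -0.015], [0.507, 0.862, 0.005], [0.016, -0.003, -1.0]]
wrist_force: [-28.8, 12.8, 19.4]
gripper_width: 0.0002
grip_force: 15.9
```

```bash
python3 st.py
```

```text
t 8.4 tcp [0.5074 0.0779 0.1659] toolang 149.5 post [0.5229 0.0687] phi 59.99 r 0.0788 Ftool [ 31.6  -3.6 -18.9] j6 -1.04
```

Hard stop found: the post advance fell from 0.45 to under 0.1 mm per step while the force rose. Backing off.

>>> send_rows(deltas=[0.08,0,0,0,0,0,0,0.15,0,0,0,0,0,0,0.3,0,0,0,0,0,0,0.3,0,0,0,0,0,0,0,0,-0.5,0,0,0,0,0,0,-0.5,0,0,0,0,0,0,-0.5,0,0,0,0,0,0,-0.5,0,0,0,0,0,0,-0.5,0,0,0,0,0,0,0,0,0,0,0])

```text
time_s: 9.4
tcp_pos: [0.4867, 0.0919, 0.2689]
tcp_rot: [[-0.861, 0.508, 0.006], [0.508, 0.861, 0.0], [-0.005, 0.003, -1.0]]
wrist_force: [-0.3, 0.0, -0.7]
gripper_width: 0.0
grip_force: 0.0
```

```bash
python3 - <<'E'
from st import *
st()
import cv2
b=get_image("side")["color"][160:270,258:388,::-1]
cv2.imwrite("pics/s2.png",np.clip(cv2.resize(b,None,fx=6,fy=6,interpolation=3)*1.6,0,255)[:600].astype('uint8'))
E
```

```text
t 9.4 tcp [0.4867 0.0919 0.2689] toolang 149.5 post [0.5022 0.0827] phi 77.2 r 0.0843 Ftool [ 0.3 -0.1  0.7] j6 -1.01
```

View pics/s2.png

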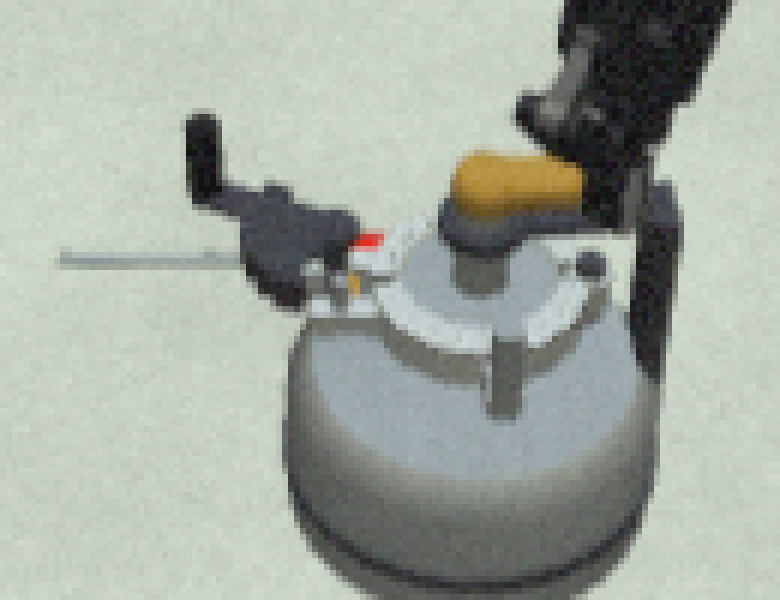

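The ring is now shut round the flanges: post at crop (507,370), lug at the brass screw (352,285). The knob top is at (203,120). Next is the lever.

>>> send_rows(deltas=[-0.5375,-0.1095,0,0,0,0,0,-0.5375,-0.1095,0,0,0,0,0,-0.5375,-0.1095,0,0,0,0,0,-0.5375,-0.1095,0,0,0,0,0,-0.5375,-0.1095,0,0,0,0,0,-0.5375,-0.1095,0,0,0,0,0,-0.5375,-0.1095,0,0,0,0,0,-0.5375,-0.1095,0,0,0,0,0,-0.5375,-0.1095,0,0,0,0,0,-0.5375,-0.1095,0,0,0,0,0])

```text
time_s: 10.45
tcp_pos: [0.6487, -0.0558, 0.2644]
tcp_rot: [[-0.861, 0.508, -0.002], [0.508, 0.861, 0.001], [0.002, -0.001, -1.0]]
wrist_force: [-0.1, -1.0, 0.5]
gripper_width: -0.0002
grip_force: 0.0
```

>>> send_rows(deltas=[0,0,0,0,0,0.039,0,0,0,0,0,0,0.039,0,0,0,0,0,0,0.039,0,0,0,0,0,0,0.039,0,0,0,0,0,0,0.039,0,0,0,0,0,0,0.039,0,0,0,0,0,0,0.039,0,0,0,0,0,0,0.039,0,0,0,0,0,0,0.039,0,0,0,0,0,0,0.039,0,0,0,0,0,0,0,0])

```text
time_s: 11.55
tcp_pos: [0.6481, -0.0551, 0.2646]
tcp_rot: [[0.187, 0.982, -0.002], [0.982, -0.187, 0.001], [0.0, -0.002, -1.0]]
wrist_force: [-0.9, 0.5, 0.1]
gripper_width: -0.0002
grip_force: 0.0
```

```bash
cat > lv.py <<'E'
from h import *
from cell import sense
PV=np.array([.596,-.0065])
def lv():
    s=sense(); p=np.array(s["tcp_pos"]);Rm=np.array(s["tcp_rot"]);F=np.array(s["wrist_force"])
    k=p[:2]+.019*Rm[:2,0]; d=k-PV
    print("t",s["time_s"],"tcp",p.round(4),"toolang",np.degrees(np.arctan2(Rm[1,0],Rm[0,0])).round(1),"knob",k.round(4),"lam",np.degrees(np.arctan2(d[1],d[0])).round(2),"r",np.hypot(*d).round(4),"Ftool",(Rm.T@F).round(1),"j",np.round(s["joints"],2))
if __name__=="__main__": lv()
E
python3 lv.py
```

```text
t 11.55 tcp [ 0.6481 -0.0551  0.2646] toolang 79.2 knob [ 0.6516 -0.0365] lam -28.32 r 0.0632 Ftool [ 0.3 -1.  -0.1] j [-0.2   0.57  1.1   0.    1.48 -0.01]
```

>>> send_rows(deltas=[0,0,0.45,0,0,0,0,0,0,0.45,0,0,0,0,0,0,0.45,0,0,0,0,0,0,0.45,0,0,0,0,0,0,0.34,0,0,0,0,0.1,0,0,0,0,0,0,0.1,0,0,0,0,0,0,0.1,0,0,0,0,0,0])

```text
time_s: 12.35
tcp_pos: [0.6514, -0.0432, 0.1818]
tcp_rot: [[0.186, 0.983, 0.002], [0.983, -0.186, -0.0], [0.0, 0.002, -1.0]]
wrist_force: [-0.1, -0.6, 0.7]
gripper_width: 0.0
grip_force: 0.0
```

>>> send_rows(deltas=[0.05,0,0,0,0,0,0,0.05,0,0,0,0,0,0])

```text
time_s: 12.55
tcp_pos: [0.6518, -0.0393, 0.1815]
tcp_rot: [[0.186, 0.983, 0.001], [0.983, -0.186, -0.0], [0.0, 0.001, -1.0]]
wrist_force: [-0.3, 0.2, 0.1]
gripper_width: -0.0002
grip_force: 0.0
```

>>> send_rows(deltas=[0.05,0,0,0,0,0,0,0.05,0,0,0,0,0,0])

```text
time_s: 12.75
tcp_pos: [0.6525, -0.0359, 0.1811]
tcp_rot: [[0.186, 0.982, 0.001], [0.982, -0.186, -0.001], [-0.0, 0.001, -1.0]]
wrist_force: [0.5, -1.2, 1.1]
gripper_width: 0.0
grip_force: 0.6
```

```bash
python3 lv.py
```

```text
t 12.75 tcp [ 0.6525 -0.0359  0.1811] toolang 79.3 knob [ 0.656  -0.0173] lam -10.16 r 0.061 Ftool [-1.   0.8 -1.1] j [-0.17  0.63  1.22 -0.    1.29  0.02]
```

>>> send_rows(deltas=[0.082,0.0227,0,0,0,-0.0167,0,0.082,0.0227,0,0,0,-0.0167,0,0.082,0.0227,0,0,0,-0.0167,0,0.082,0.0227,0,0,0,-0.0167,0])

```text
time_s: 13.15
tcp_pos: [0.6576, -0.0233, 0.1809]
tcp_rot: [[-0.024, 1.0, 0.001], [1.0, 0.024, -0.0], [-0.0, 0.001, -1.0]]
wrist_force: [1.0, -0.7, 0.6]
gripper_width: -0.0
grip_force: 0.6
```

>>> send_rows(deltas=[0.082,0.0227,0,0,0,-0.0167,0,0.082,0.0227,0,0,0,-0.0167,0,0.082,0.0227,0,0,0,-0.0167,0])

```text
time_s: 13.45
tcp_pos: [0.6596, -0.0132, 0.1808]
tcp_rot: [[-0.181, 0.984, 0.001], [0.984, 0.181, -0.0], [-0.0, 0.001, -1.0]]
wrist_force: [1.5, -1.6, 0.3]
gripper_width: 0.0
grip_force: 0.6
```

```bash
python3 lv.py
```

```text
t 13.45 tcp [ 0.6596 -0.0132  0.1808] toolang 100.4 knob [0.6561 0.0054] lam 11.24 r 0.0613 Ftool [-1.9  1.2 -0.3] j [-0.14  0.64  1.2  -0.    1.3  -0.32]
```

>>> send_rows(deltas=[0.082,0.0227,0,0,0,-0.0167,0,0.082,0.0227,0,0,0,-0.0167,0,0.082,0.0227,0,0,0,-0.0167,0])

```text
time_s: 13.75
tcp_pos: [0.66, -0.003, 0.1809]
tcp_rot: [[-0.333, 0.943, 0.001], [0.943, 0.333, -0.0], [-0.001, 0.001, -1.0]]
wrist_force: [0.8, -0.6, -0.4]
gripper_width: 0.0002
grip_force: 0.6
```

>>> send_rows(deltas=[0.082,0.0227,0,0,0,-0.0167,0,0.082,0.0227,0,0,0,-0.0167,0,0.082,0.0227,0,0,0,-0.0167,0])

```text
time_s: 14.05
tcp_pos: [0.6587, 0.0072, 0.1809]
tcp_rot: [[-0.476, 0.879, 0.001], [0.879, 0.476, -0.0], [-0.001, 0.001, -1.0]]
wrist_force: [0.9, -0.3, 0.6]
gripper_width: -0.0002
grip_force: 0.6
```

>>> send_rows(deltas=[0.082,0.0227,0,0,0,-0.0167,0,0.082,0.0227,0,0,0,-0.0167,0,0.082,0.0227,0,0,0,-0.0167,0])

```text
time_s: 14.35
tcp_pos: [0.656, 0.0171, 0.1809]
tcp_rot: [[-0.608, 0.794, 0.001], [0.794, 0.608, -0.0], [-0.001, 0.001, -1.0]]
wrist_force: [1.3, -0.4, -0.3]
gripper_width: -0.0001
grip_force: 0.6
```

```bash
python3 lv.py
```

```text
t 14.35 tcp [0.656  0.0171 0.1809] toolang 127.5 knob [0.6444 0.0322] lam 38.6 r 0.062 Ftool [-1.1  0.8  0.3] j [-0.09  0.63  1.22  0.    1.29 -0.74]
```

```bash
python3 - <<'E'
from h import *
import cv2
b=get_image("side")["color"][175:240,268:348,::-1]
cv2.imwrite("pics/s3.png",np.clip(cv2.resize(b,None,fx=9,fy=9,interpolation=3)*1.6,0,255).astype('uint8'))
E
```

```text
(no output)
```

View pics/s3.png

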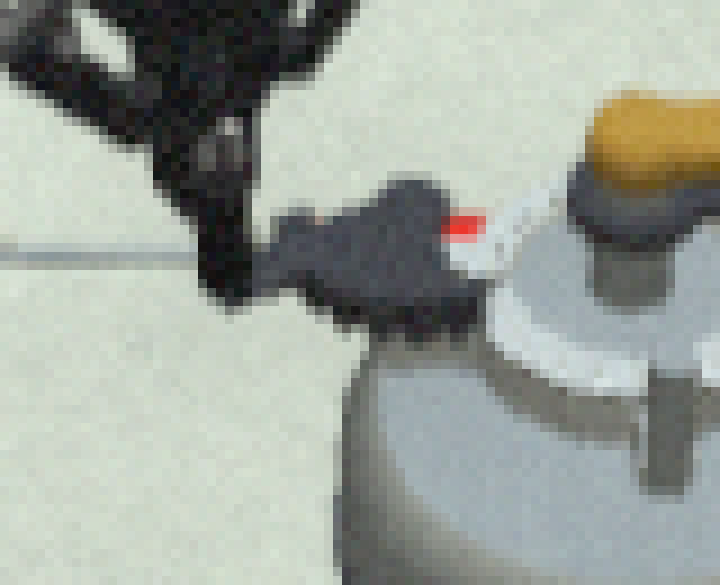

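The lever plate (crop about (400,270)) has swung over the lug and the gripper is behind the knob at (225,270). Continuing.

>>> send_rows(deltas=[0.082,0.0227,0,0,0,-0.0167,0,0.082,0.0227,0,0,0,-0.0167,0,0.082,0.0227,0,0,0,-0.0167,0])

```text
time_s: 14.7
tcp_pos: [0.6517, 0.0263, 0.1809]
tcp_rot: [[-0.724, 0.689, 0.001], [0.689, 0.724, 0.0], [-0.001, 0.001, -1.0]]
wrist_force: [1.2, 0.2, 0.4]
gripper_width: 0.0002
grip_force: 0.6
```

>>> send_rows(deltas=[0.082,0.0227,0,0,0,-0.0167,0,0.082,0.0227,0,0,0,-0.0167,0,0.082,0.0227,0,0,0,-0.0167,0])

```text
time_s: 15.0
tcp_pos: [0.6459, 0.0348, 0.1809]
tcp_rot: [[-0.824, 0.567, 0.001], [0.567, 0.824, 0.0], [-0.001, 0.001, -1.0]]
wrist_force: [0.8, 0.5, 0.1]
gripper_width: 0.0003
grip_force: 0.6
```

>>> send_rows(deltas=[0.082,0.0227,0,0,0,-0.0167,0,0.082,0.0227,0,0,0,-0.0167,0,0.082,0.0227,0,0,0,-0.0167,0])

```text
time_s: 15.3
tcp_pos: [0.6389, 0.0423, 0.1809]
tcp_rot: [[-0.902, 0.431, 0.001], [0.431, 0.902, 0.0], [-0.001, 0.001, -1.0]]
wrist_force: [-0.0, -0.2, -0.4]
gripper_width: 0.0
grip_force: 0.6
```

```bash
python3 lv.py
```

```text
t 15.3 tcp [0.6389 0.0423 0.1809] toolang 154.5 knob [0.6218 0.0505] lam 65.67 r 0.0626 Ftool [-0.1 -0.2  0.4] j [-0.05  0.6   1.27  0.    1.27 -1.18]
```

>>> send_rows(deltas=[0.082,0.0227,0,0,0,-0.0167,0,0.082,0.0227,0,0,0,-0.0167,0,0.082,0.0227,0,0,0,-0.0167,0])

```text
time_s: 15.6
tcp_pos: [0.6308, 0.0485, 0.1808]
tcp_rot: [[-0.959, 0.284, 0.001], [0.284, 0.959, 0.0], [-0.001, 0.0, -1.0]]
wrist_force: [0.9, 0.4, -0.8]
gripper_width: -0.0001
grip_force: 0.5
```

>>> send_rows(deltas=[0.082,0.0227,0,0,0,-0.0167,0,0.082,0.0227,0,0,0,-0.0167,0])

```text
time_s: 15.8
tcp_pos: [0.6249, 0.0519, 0.1808]
tcp_rot: [[-0.983, 0.182, 0.0], [0.182, 0.983, -0.0], [-0.001, -0.0, -1.0]]
wrist_force: [-0.1, -1.8, 0.4]
gripper_width: 0.0001
grip_force: 0.5
```

>>> send_rows(deltas=[0.082,0.0227,0,0,0,-0.0167,0,0.082,0.0227,0,0,0,-0.0167,0])

```text
time_s: 16.0
tcp_pos: [0.6187, 0.0546, 0.1808]
tcp_rot: [[-0.997, 0.078, 0.001], [0.078, 0.997, -0.0], [-0.001, -0.0, -1.0]]
wrist_force: [0.6, -0.8, 0.9]
gripper_width: 0.0001
grip_force: 0.5
```

```bash
python3 lv.py
```

```text
t 16.0 tcp [0.6187 0.0546 0.1808] toolang 175.5 knob [0.5997 0.0561] lam 86.58 r 0.0627 Ftool [-0.6 -0.7 -0.9] j [-0.04  0.57  1.33 -0.    1.24 -1.53]
```

>>> send_rows(deltas=[0.082,0.0227,0,0,0,-0.0167,0,0.082,0.0227,0,0,0,-0.0167,0])

```text
time_s: 16.2
tcp_pos: [0.6122, 0.0568, 0.1808]
tcp_rot: [[-1.0, -0.027, 0.001], [-0.027, 1.0, -0.0], [-0.001, -0.0, -1.0]]
wrist_force: [0.2, -0.2, -0.0]
gripper_width: 0.0005
grip_force: 0.5
```

>>> send_rows(deltas=[0.082,0.0227,0,0,0,-0.0167,0,0.082,0.0227,0,0,0,-0.0167,0])

```text
time_s: 16.4
tcp_pos: [0.6056, 0.0583, 0.1808]
tcp_rot: [[-0.991, -0.131, 0.001], [-0.131, 0.991, -0.0], [-0.001, -0.0, -1.0]]
wrist_force: [1.4, -1.0, 0.9]
gripper_width: -0.0
grip_force: 0.5
```

>>> send_rows(deltas=[0.041,0.0115,0,0,0,-0.0083,0,0.041,0.0115,0,0,0,-0.0083,0])

```text
time_s: 16.6
tcp_pos: [0.6022, 0.0588, 0.1808]
tcp_rot: [[-0.983, -0.182, 0.001], [-0.182, 0.983, 0.0], [-0.001, -0.0, -1.0]]
wrist_force: [1.1, -0.9, -0.5]
gripper_width: 0.0
grip_force: 0.5
```

```bash
python3 lv.py
```

```text
t 16.6 tcp [0.6022 0.0588 0.1808] toolang -169.5 knob [0.5835 0.0553] lam 101.4 r 0.0631 Ftool [-0.9 -1.   0.5] j [-0.03  0.54  1.38  0.    1.22 -1.78]
```

>>> send_rows(deltas=[0.041,0.0115,0,0,0,-0.0083,0,0.041,0.0115,0,0,0,-0.0083,0])

```text
time_s: 16.8
tcp_pos: [0.5987, 0.0591, 0.1807]
tcp_rot: [[-0.972, -0.234, 0.0], [-0.234, 0.972, 0.0], [-0.0, 0.0, -1.0]]
wrist_force: [0.6, -1.2, -0.2]
gripper_width: 0.0002
grip_force: 0.5
```

>>> send_rows(deltas=[0.041,0.0115,0,0,0,-0.0083,0])

```text
time_s: 16.9
tcp_pos: [0.5969, 0.0592, 0.1807]
tcp_rot: [[-0.966, -0.26, 0.0], [-0.26, 0.966, 0.0], [-0.0, 0.0, -1.0]]
wrist_force: [0.7, -0.4, 0.3]
gripper_width: 0.0002
grip_force: 0.5
```

>>> send_rows(deltas=[0.041,0.0115,0,0,0,-0.0083,0])

```text
time_s: 17.0
tcp_pos: [0.5952, 0.0592, 0.1807]
tcp_rot: [[-0.959, -0.285, 0.0], [-0.285, 0.959, 0.0], [-0.0, 0.0, -1.0]]
wrist_force: [1.6, -0.7, 0.9]
gripper_width: -0.0002
grip_force: 0.5
```

>>> send_rows(deltas=[0.025,0.006,0,0,0,-0.005,0])

```text
time_s: 17.1
tcp_pos: [0.5941, 0.0592, 0.1807]
tcp_rot: [[-0.954, -0.3, 0.0], [-0.3, 0.954, 0.0], [-0.0, 0.0, -1.0]]
wrist_force: [1.2, -1.1, -0.5]
gripper_width: 0.0
grip_force: 0.5
```

```bash
python3 lv.py
```

```text
t 17.1 tcp [0.5941 0.0592 0.1807] toolang -162.6 knob [0.576  0.0535] lam 108.43 r 0.0633 Ftool [-0.8 -1.4  0.5] j [-0.03  0.52  1.41  0.    1.21 -1.9 ]
```

>>> send_rows(deltas=[0.027,0.006,0,0,0,-0.0056,0])

```text
time_s: 17.2
tcp_pos: [0.5931, 0.0591, 0.1807]
tcp_rot: [[-0.949, -0.316, 0.0], [-0.316, 0.949, 0.0], [-0.0, 0.0, -1.0]]
wrist_force: [0.9, 0.2, 0.1]
gripper_width: 0.0003
grip_force: 0.5
```

>>> send_rows(deltas=[0.027,0.006,0,0,0,-0.0056,0])

```text
time_s: 17.3
tcp_pos: [0.592, 0.059, 0.1807]
tcp_rot: [[-0.943, -0.333, 0.0], [-0.333, 0.943, 0.0], [-0.0, 0.0, -1.0]]
wrist_force: [0.8, 0.4, -0.1]
gripper_width: 0.0001
grip_force: 0.5
```

>>> send_rows(deltas=[0.02,0.005,0,0,0,-0.004,0])

```text
time_s: 17.4
tcp_pos: [0.5912, 0.0589, 0.1807]
tcp_rot: [[-0.939, -0.344, 0.0], [-0.344, 0.939, 0.0], [-0.0, 0.0, -1.0]]
wrist_force: [2.4, 0.3, -0.3]
gripper_width: 0.0003
grip_force: 0.9
```

>>> send_rows(deltas=[0.02,0.005,0,0,0,-0.004,0])

```text
time_s: 17.5
tcp_pos: [0.5908, 0.0589, 0.1808]
tcp_rot: [[-0.935, -0.356, 0.001], [-0.356, 0.935, 0.0], [-0.001, -0.0, -1.0]]
wrist_force: [4.0, 1.2, -1.1]
gripper_width: 0.0002
grip_force: 1.9
```

```bash
python3 lv.py
```

```text
t 17.5 tcp [0.5908 0.0589 0.1808] toolang -159.2 knob [0.5731 0.0521] lam 111.36 r 0.0629 Ftool [-4.2 -0.3  1.1] j [-0.03  0.52  1.42  0.    1.2  -1.96]
```

>>> send_rows(deltas=[0.012,0,0,0,0,0,0])

```text
time_s: 17.6
tcp_pos: [0.5907, 0.0587, 0.1809]
tcp_rot: [[-0.935, -0.355, 0.002], [-0.355, 0.935, 0.0], [-0.002, -0.0, -1.0]]
wrist_force: [4.2, 1.2, -1.0]
gripper_width: 0.0002
grip_force: 2.5
```

```bash
python3 lv.py
```

```text
t 17.6 tcp [0.5907 0.0587 0.1809] toolang -159.2 knob [0.5729 0.052 ] lam 111.55 r 0.0629 Ftool [-4.4 -0.4  1. ] j [-0.03  0.52  1.42  0.    1.2  -1.96]
```

Lever stop met (force rising, no motion) at the expected angle. Backing off.

>>> send_rows(deltas=[-0.1,0,0,0,0,0,0,-0.3,0,0,0,0,0,0,-0.4,0,0,0,0,0,0,0,0,-0.5,0,0,0,0,0,0,-0.5,0,0,0,0,0,0,-0.5,0,0,0,0,0,0,-0.5,0,0,0,0,0,0,-0.5,0,0,0,0,-0.3,-0.8,0,0,0,0,0,-0.3,-0.8,0,0,0,0,0,-0.3,-0.8,0,0,0,0,0,-0.3,-0.8,0,0,0,0,0,0,0,0,0,0,0,0])

```text
time_s: 18.9
tcp_pos: [0.7113, -0.0364, 0.2783]
tcp_rot: [[-0.936, -0.351, -0.003], [-0.351, 0.936, -0.001], [0.003, 0.0, -1.0]]
wrist_force: [-0.3, -0.3, -1.0]
gripper_width: -0.0001
grip_force: 0.0
```

```bash
python3 - <<'E'
from h import *
import cv2
b=get_image("side")["color"][165:265,268:388,::-1];a=get_image("top")["color"][165:245,290:360,::-1]
z=lambda i,f:cv2.resize(i,None,fx=f,fy=f,interpolation=3)
b=z(b,4);a=z(a,5)
cv2.imwrite("pics/s4.png",np.clip(np.hstack([b,a])*1.6,0,255).astype('uint8'))
E
```

```text
(no output)
```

View pics/s4.png

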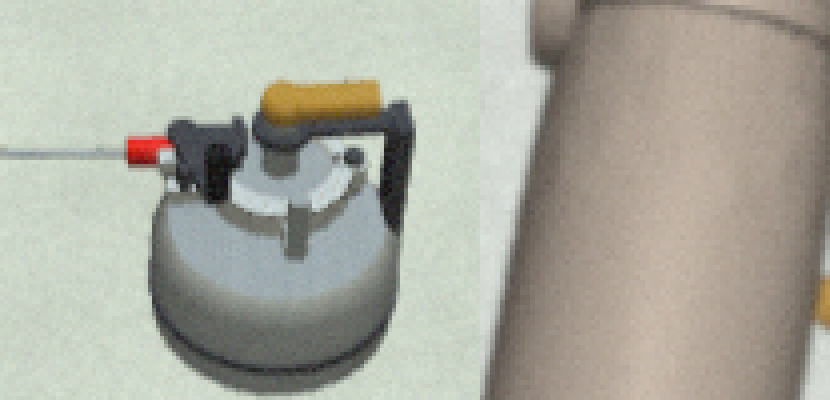

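Latched: the knob now stands over the ring at (217,160) and the post hasn't moved. I'll clear the top camera and check the hook and pin.

>>> send_rows(deltas=[0.4,-0.75,0,0,0,0,0,0.4,-0.75,0,0,0,0,0,0.4,-0.75,0,0,0,0,0,0.4,-0.75,0,0,0,0,0,0.4,-0.75,0,0,0,0,0,0.4,-0.75,0,0,0,0,0,0.4,-0.75,0,0,0,0,0,0,0,0,0,0,0,0])

```text
time_s: 19.8
tcp_pos: [0.6785, -0.272, 0.2805]
tcp_rot: [[-0.936, -0.351, -0.001], [-0.351, 0.936, -0.001], [0.002, -0.0, -1.0]]
wrist_force: [1.0, 0.2, 0.1]
gripper_width: 0.0002
grip_force: 0.0
```

```bash
python3 - <<'E'
from h import *
from cell import sense
import cv2
print(sense()["joints"],sense()["tcp_pos"])
b=get_image("side")["color"][185:225,295:335,::-1];a=get_image("top")["color"][165:245,290:350,::-1]
z=lambda i,f:cv2.resize(i,None,fx=f,fy=f,interpolation=3)
cv2.imwrite("pics/s5.png",np.clip(np.hstack([z(b,10),z(a,5)])*1.7,0,255).astype('uint8'))
E
```

```text
[-4.85428555e-01  7.49723167e-01  7.26241887e-01 -1.28561613e-03
  1.66650588e+00 -2.41541955e+00] [ 0.6784577  -0.2719658   0.28052973]
```

View pics/s5.png

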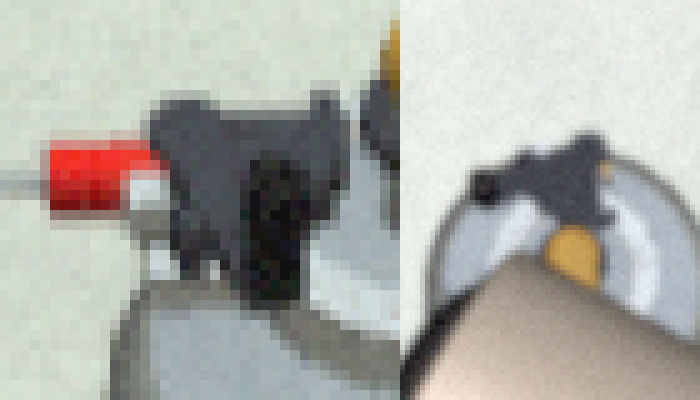

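```bash
python3 - <<'E'
from h import *
q=lambda P:((proj('side',np.array(P))-[295,185])*10+5).round(0)
print('pin tip',q([.5935,.0217,.153]),'pin base',q([.5935,.0217,.141]),'lug end',q([.610,.025,.141]),'piv',q([.596,-.0065,.155]),'piv base lug',q([.612,-.01,.141]))
import cv2
d=get_image("side")["color"].astype(int)
for y in range(200,216): print(y,' '.join('%3d'%v for v in d[y,300:328].mean(1)))
E
```

```text
pin tip [204. 200.] pin base [203. 233.] lug end [139. 238.] piv [203. 119.] piv base lug [144. 145.]
200  67  62  62  68  57  66  70  64  70  64  44  38  48  42  46  47  46  44  47  44  40  37  39  42  41  43  45  46
201  68  68  71  64  66  70  68  73  79  80  72  50  37  50  46  45  45  49  46  40  35  17  23  18  28  46  48  47
202  62  59  58  62  58  62  62  83 104 107 106  78  27  44  45  43  47  46  44  34  22  20  19  22  18  37  45  41
203  52  48  46  48  51  61  53  85 122 125 122  92  25  40  51  48  50  50  44  26  23  20  27  27  23  19  43  33
204  41  39  42  37  36  41  43  76 129 120 119  99  40  26  48  45  44  46  42  23  14  20  21  24  20  19  36  28
205  38  31  31  31  35  31  29  68 112  98  98  92  50  39  37  42  48  46  45  26  15  19  11  20  10  15  31  29
206  72  67  70  70  70  69  70  70  70  70  67  65  34  47  46  40  45  48  49  29  15  24  10  13  15  21  27  29
207 111 110 109 110 112 111 111  93  69  70  66  63  32  46  42  39  43  46  43  29  15  14  21  21  17  20  49  72
208 126 124 124 124 125 127 123 109  79  54  54  59  17  27  33  34  3
[... 157 characters left out ...]
 103
210 120 121 123 124 125 126 122 121 118  91 123 116  51  23  28  35  39  29  41  22  18  14  12  10  17  64 123 109
211 122 123 125 122 125 124 121 123 117  99 125 120  97  25  31  56  88  27  42  23  10  16  21  15  28  65 124 121
212 122 122 120 123 124 120 121 123 116  88 108 115 103  40  41  62 106  46  36  28  13  16  15  18  29  62 122 127
213 124 122 123 120 123 122 122 119 110  69  62  70  68  56  58  59  69  61  41  21  25  16  17  18  18  64 124 125
214 120 127 124 123 124 122 121 119  86  56  69  72  70  70  71  68  69  70  53  35  24  23  16  10  27  68 127 127
215 125 123 124 122 122 120 123 112  55  64  74  74  67  74  77  81  79  80  77  53  31  33  22  40  50  67 110 117
```

```bash
python3 -c "
from cell import workorder
print(workorder.close_job())"
```

```text
the job is handed in; nothing more can be done
None
```

The ring is closed hard on its stop, the lever is at its end stop with the hook apparently over the pin (hidden under the plate, and the knob force stayed around 1–2 N rather than the stated 2–6 N), and the job was handed in with the arm clear at about 20 s.

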